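Restock the crowded spice caddy and set out the salt

ROBOT

A 6-joint arm with a two-finger parallel gripper is mounted at the origin on a cart in front of the work surface, level with it; the furniture and walls round the work are solid. World frame = base frame: x ahead of the robot, y to its left, z up, the work surface at z = 0. Lengths are in m, angles in rad, forces in N, time in s.
With the tool pointing down it reaches from about 0.275 to 0.825 m from the base axis. Payload 4.9 kg.
Tool frame: the origin (TCP) lies midway between the tips of the shut fingers; the grasp point (between the pads) lies 19 mm behind it (bot.grip_depth is the distance from the TCP to the grasp point, in m); z points along the fingers, y is the line along which they close (so a half turn about z gives the same grasp; the last joint's range is limited). The gripper opens to 85 mm and grips with 20 to 120 N. Pads are 22 mm wide; open, the fingers measure 114 mm over their backs; the gripper's body (76 mm by 85 mm) begins 54 mm behind the grasp point. The pads swing forward as they close: fully open they stand 13 mm farther back than shut.
Start: joints at [-1.329, 0.326, -0.193, 1.052, 0, 1.437], TCP at [0.202, -0.512, 0.231] pointing down, gripper open.
Joint ranges: [-2.65, 2.65], [-0.97, 1.79], [-1.3, 1.35], [-1.93, 2.1], [-1.47, 1.37], [-3.14, 3.14]. Speed limits (rad/s): [2.57, 2.57, 3.14, 3.14, 3.14, 3.14].

INTERFACE

Orientations are given as a unit quaternion [w, x, y, z].
In Python, from cell import bot gives the robot as it stands. Calls block until the motion is done:
- bot.move_pose(position, orientation): joint-space move of the TCP to a pose.
- bot.move_linear(position, speed=0.15, rotation=None, until_force=None): straight line of the TCP; rotation=None keeps the orientation; speed is the mean speed in m/s. With until_force (N) it stops when the force on the tool has changed by that much, and returns True; else False.
- bot.goto_joints(angles): joint-space move.
- bot.set_gripper(opening, grasp_force=None): opening from 0.0 (shut) to 1.0 (fully open); grasp_force is the grip in N (None keeps the last); returns when the fingers have stopped.
- bot.wait(seconds).
- bot.solve_ik(position, orientation): joint angles nearest the present ones, or None.
- bot.camera(name): name is "scene" or "top" or "wrist"; returns the picture (400x640x3 uint8, red, green, blue); there is no depth.
- bot.calibration(name): a dict with "mtx" (3x3 intrinsics, pixels), "extrinsics" (4x4, takes a point from world to camera coordinates); the wrist camera has in their place "hand_eye" (4x4, takes a point from camera to tool coordinates, whose origin is the TCP and whose axes are the flange's). Camera axes: x right, y down, z forward; pixel columns grow to the right and rows downward; lengths in m; the calibration is good to about 2 mm. A picture is of the moment at which its call begins: read the wrist's pose just before it. calibration takes no time and is no camera call.
A pose or a line that the arm cannot do raises bot.PlanningError and nothing moves.
- bot.close_job(): hands the job in; it is judged then, once.
Trained networks look in the newest picture that a camera, given by its name, has taken for a name from the list of things; names that differ only in an ending like _2 or _b are one class to them, and where a whole thing is asked for, a point or a joint stands for the part that bears it (a point fixed in the world has none). Each returns a list of dicts, best first, with "confidence" (0 to 1); they miss things now and then, are a little off and sometimes report something else, mostly with a low value. They report only what shows in the picture. A call takes as long as a camera call.
- bot.search_frame(camera, thing): "bbox" ([left, top, width, height] in pixels, round what is visible of it).
Readings, each from a call of its own:
- bot.read_clock(): time.
- bot.read_joint_positions(): joint angles.
- bot.read_joint_vel(): joint speeds.
- bot.read_joint_efforts(): joint torques, N m.
- bot.read_position(): TCP position.
- bot.read_tool_rot(): TCP orientation.
- bot.read_ft_force(): force on the tool from outside, world axes, zero at the start.
- bot.read_moment(): the same for the moment, N m.
- bot.read_gripper_width(): opening from 0.0 (shut) to 1.0 (fully open).
- bot.read_finger_force(): force on a finger pad.
Only numpy, scipy, OpenCV 4.12 (cv2) and the standard library are available. Lean on these libraries where they do the work, as an engineer would, in place of code of your own. Each camera call takes 0.05 s, during which the arm holds its last target. There are 200 camera calls.

TASK

Put every loose green-capped spice jar from the worktop into the spice caddy, upright and down on its floor; the four jars already in it are spread out so that nothing fits between them, so slide them aside along the caddy to make room, without lifting them out or tipping them over. Also stand the salt shaker on the worktop between the caddy's left end and the sugar jar, about midway and in line with the caddy, with at least 2.5 cm clear on either side, and leave the sugar jar where it is.

Things in the scene. Friction and masses are not known exactly. Their poses are not given: they have to be found in the camera images.
- caddy: spice caddy, fixed: long open tray, oak floor (top 10 mm above worktop), oak end boards 56 mm high, steel rails front and back up to 46 mm. Origin: centre of underside; y along its length to its left end as the robot sees it, x away from robot. Inside y -178 to 178, x -28 to 28 mm; end boards' outer faces at y -190, 190. Holds 7 jars in one row
- resident_1_mid (a point): glass spice jar with a green cap and a paper label, round, 46 mm across at cap and label, 106 mm tall, flat heavy base, about 130 g; stands in the caddy at the start. Point: on its axis, half-way up (53 mm above its bottom); z is its axis
- resident_2_mid (a point): glass spice jar with a green cap and a paper label, round, 46 mm across at cap and label, 106 mm tall, flat heavy base, about 130 g; stands in the caddy at the start. Point: on its axis, half-way up (53 mm above its bottom); z is its axis
- resident_3_mid (a point): glass spice jar with a green cap and a paper label, round, 46 mm across at cap and label, 106 mm tall, flat heavy base, about 130 g; stands in the caddy at the start. Point: on its axis, half-way up (53 mm above its bottom); z is its axis
- resident_4_mid (a point): glass spice jar with a green cap and a paper label, round, 46 mm across at cap and label, 106 mm tall, flat heavy base, about 130 g; stands in the caddy at the start. Point: on its axis, half-way up (53 mm above its bottom); z is its axis
- jar_1_mid (a point): glass spice jar with a green cap and a paper label, round, 46 mm across at cap and label, 106 mm tall, flat heavy base, about 130 g; stands loose on the worktop at the start, to go into the caddy; may be absent. Point: on its axis, half-way up (53 mm above its bottom); z is its axis
- jar_2_mid (a point): glass spice jar with a green cap and a paper label, round, 46 mm across at cap and label, 106 mm tall, flat heavy base, about 130 g; stands loose on the worktop at the start, to go into the caddy; may be absent. Point: on its axis, half-way up (53 mm above its bottom); z is its axis
- jar_3_mid (a point): glass spice jar with a green cap and a paper label, round, 46 mm across at cap and label, 106 mm tall, flat heavy base, about 130 g; stands loose on the worktop at the start, to go into the caddy; may be absent. Point: on its axis, half-way up (53 mm above its bottom); z is its axis
- salt_mid (a point): salt shaker: clear body with salt in it and a grey domed cap, round, 44 mm across low down, tapering to about 34 mm at the cap, 90 mm tall, heavy base, about 120 g, loose on the worktop. Point: on its axis, half-way up (45 mm above its bottom); z is its axis
- sugar_mid (a point): sugar jar: short wide glass jar with a white lid, round, 61 mm across, 85 mm tall, 300 g, standing loose on the worktop off the caddy's left end (its +y end). Point: on its axis, half-way up (42 mm above its bottom); z is its axis

How it is judged:
By the outcome, as a careful person would: the job done as asked, in the order asked, and still so for the second after the job is handed in, with the robot touching nothing.
Of jar_1, jar_2, jar_3 only 2 to 3 are there at a start; the rules pass over those that are not, and their reading is None.
At some moment in a run one of jar_1, jar_2, jar_3 may be knocked a few centimetres aside while the robot is not near it.
It also fails if it takes over 210 s, if anything falls off the work surface, if the arm or the gripper's body presses on something with over 40 N, if the wrist force passes 120 N, or if a joint passes its speed limit or range.

## Working session

There is one attempt and no reset: what is moved stays moved. The work goes in short steps, each a Python script; the robot and the scene stay as the last script left them, time stands still between calls to the robot, and variables do not carry over. Pictures are saved under pics/ and viewed, at most 14 in all, crops included, and the job is handed in when it is done.

```bash
ls; mkdir -p pics; python3 - <<'E'
from cell import bot
import cv2, numpy as np
np.set_printoptions(precision=4,suppress=True)
for c in ("scene","top"):
    im=bot.camera(c); cv2.imwrite(f"pics/{c}0.png",im[:,:,::-1])
    k=bot.calibration(c); print(c,k["mtx"],k["extrinsics"])
    for t in ("caddy","jar_1_mid","salt_mid","sugar_mid"):
        print(t,[(np.round(d["bbox"]).astype(int).tolist(),round(d["confidence"],2)) for d in bot.search_frame(c,t)])
print(bot.calibration("wrist")); print(bot.read_tool_rot(), bot.read_clock())
E
```

```text
pics
scene [[435.1624   0.     320.1553]
 [  0.     435.1624 197.6042]
 [  0.       0.       1.    ]] [[-0.827  -0.5622  0.0083  0.3321]
 [-0.4442  0.6442 -0.6226  0.2393]
 [ 0.3447 -0.5186 -0.7825  0.9803]
 [ 0.      0.      0.      1.    ]]
caddy [([265, 130, 104, 108], 0.95)]
jar_1_mid [([220, 293, 29, 44], 0.67)]
salt_mid [([253, 274, 18, 30], 0.67)]
sugar_mid [([214, 252, 31, 34], 0.89)]
top [[375.1337   0.     320.1605]
 [  0.     375.1337 197.1268]
 [  0.       0.       1.    ]] [[ 0.0083 -1.     -0.0013 -0.0109]
 [-0.9916 -0.0081 -0.1288  0.4411]
 [ 0.1288  0.0024 -0.9917  0.9668]
 [ 0.      0.      0.      1.    ]]
caddy [([287, 170, 145, 35], 0.8), ([367, 175, 21, 21], 0.41)]
jar_1_mid [([174, 202, 32, 21], 0.96)]
salt_mid [([211, 206, 23, 16], 0.49)]
sugar_mid [([205, 165, 33, 33], 0.7), ([214, 205, 23, 18], 0.63)]
{'mtx': array([[345.3888,   0.    , 320.4479],
       [  0.    , 345.3888, 198.3532],
       [  0.    ,   0.    ,   1.    ]]), 'hand_eye': array([[ 0.0002, -0.9564, -0.292 ,  0.0757],
       [ 1.    ,  0.0003, -0.0003, -0.0002],
       [ 0.0003, -0.292 ,  0.9564, -0.1422],
       [ 0.    ,  0.    ,  0.    ,  1.    ]])}
[-0.      0.9824  0.1868  0.    ] 0.5
```

```bash
python3 - <<'E'
import cv2, numpy as np
a=cv2.imread("pics/scene0.png"); b=cv2.imread("pics/top0.png")
cv2.imwrite("pics/s1.png",cv2.resize(a[100:380,150:450],None,fx=2.1,fy=2.1,interpolation=cv2.INTER_CUBIC))
cv2.imwrite("pics/t1.png",cv2.resize(b[110:310,150:450],None,fx=2.66,fy=2.66,interpolation=cv2.INTER_CUBIC))
E
```

```text
(no output)
```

View pics/s1.png

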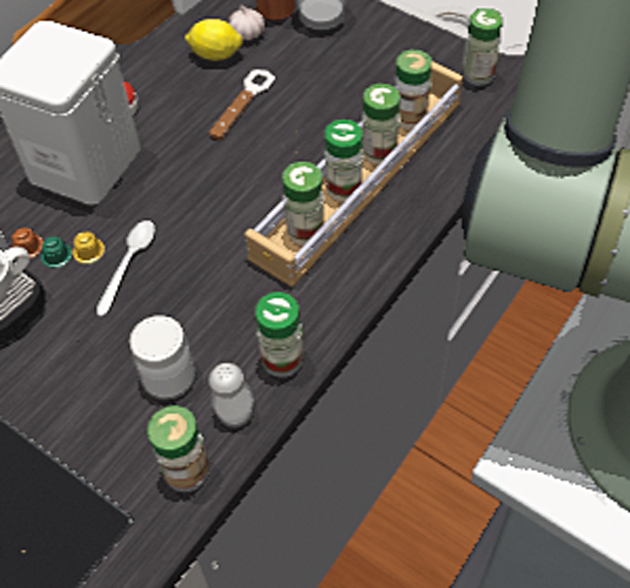

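View pics/t1.png

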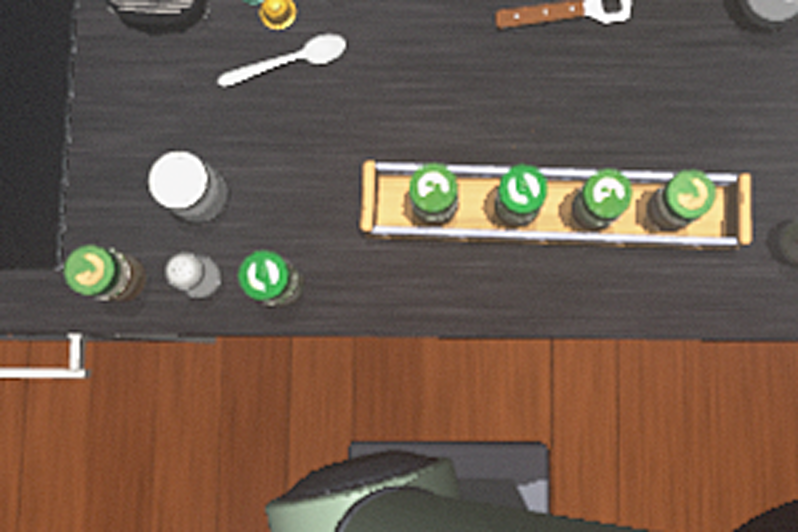

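View pics/top0.png

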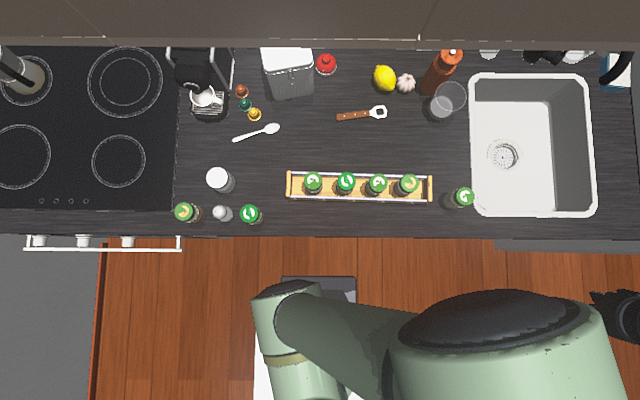

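Three loose jars show in the top view, at about (185,212), (250,214) and (464,197). The salt is at (222,213), the sugar at (219,179) and the caddy runs u 287–432, with four residents in it at u 313, 346, 377 and 408. Next I'll write helpers and measure.

```bash
cat > h.py <<'E'
from cell import bot
import cv2, numpy as np
from scipy.optimize import least_squares
from scipy.spatial.transform import Rotation as R
np.set_printoptions(precision=4,suppress=True)
def cam(name):
    """image, K, world->cam 4x4"""
    k=bot.calibration(name)
    if name=="wrist":
        q=bot.read_tool_rot(); T=np.eye(4); T[:3,:3]=R.from_quat(np.roll(q,-1)).as_matrix(); T[:3,3]=bot.read_position()
        E=np.linalg.inv(T@k["hand_eye"])
    else: E=k["extrinsics"]
    return bot.camera(name),k["mtx"],E
def proj(P,K,E):
    p=(np.c_[np.atleast_2d(P),np.ones(len(np.atleast_2d(P)))]@E.T)[:,:3]@K.T
    return p[:,:2]/p[:,2:]
def ray(uv,z,K,E):
    """point on plane z seen at pixel uv"""
    Ei=np.linalg.inv(E); d=Ei[:3,:3]@np.linalg.solve(K,[*uv,1.]); c=Ei[:3,3]
    return c+d*(z-c[2])/d[2]
A=np.linspace(0,2*np.pi,40)
def cyl(x,y,r,z0,z1): return np.array([[x+r*np.cos(a),y+r*np.sin(a),z] for z in (z0,z1) for a in A])
def fitcyl(uv,r,z0,z1,K,E):
    """axis xy of a cylinder part whose visible outline has centroid uv"""
    def cen(p):
        m=cv2.moments(cv2.convexHull(proj(cyl(*p,r,z0,z1),K,E).astype(np.float32))); return np.array([m["m10"],m["m01"]])/m["m00"]-uv
    return least_squares(cen,ray(uv,z1,K,E)[:2]).x
def caps(im,K,E,top,minarea=80):
    """green caps with their tops at height top (function of world xy, or number)"""
    h=cv2.cvtColor(im,cv2.COLOR_RGB2HSV); m=cv2.inRange(h,(45,90,40),(85,255,255))
    m=cv2.morphologyEx(m,cv2.MORPH_CLOSE,np.ones((3,3),np.uint8))
    out=[]
    for c in cv2.findContours(m,cv2.RETR_EXTERNAL,cv2.CHAIN_APPROX_NONE)[0]:
        hull=cv2.convexHull(c); a=cv2.contourArea(hull)
        if a<minarea: continue
        M=cv2.moments(hull); uv=np.array([M["m10"],M["m01"]])/M["m00"]
        t=top(ray(uv,.11,K,E)) if callable(top) else top
        xy=fitcyl(uv,.023,t-.018,t,K,E)
        ar=cv2.contourArea(cv2.convexHull(proj(cyl(*xy,.023,t-.018,t),K,E).astype(np.float32)))
        out.append((*xy,a/ar,*uv))
    return np.array(out)
def quat(phi): return [0,np.cos(phi/2),np.sin(phi/2),0]   # tool down, tool x at angle phi
E
python3 - <<'E'
from h import *
im,K,E=cam("top")
top=lambda p: .116 if abs(p[0]-.37)<.05 and -.22<p[1]<.14 else .106
c=caps(im,K,E,top,40); print(c)
# oak
h=cv2.cvtColor(im,cv2.COLOR_RGB2HSV); m=cv2.inRange(h,(10,60,120),(25,200,255)); m[:, :275]=0;m[:,445:]=0;m[:150]=0;m[210:]=0
pts=np.argwhere(m)[:,::-1]
for lo,hi in ((280,295),(424,440)):
    q=pts[(pts[:,0]>=lo)&(pts[:,0]<=hi)]; print("end",q.min(0),q.max(0),q.mean(0),ray(q.mean(0),.056,K,E))
for uv in [(288,171),(288,199),(432,173),(432,203)]: print(uv,ray(uv,.056,K,E))
# sugar lid (white), salt cap
w=cv2.inRange(h,(0,0,190),(180,50,255))
for c in cv2.findContours(w[150:235,170:290],cv2.RETR_EXTERNAL,cv2.CHAIN_APPROX_NONE,offset=(170,150))[0]:
    if cv2.contourArea(c)>30: 
        (u,v),r=cv2.minEnclosingCircle(c); print("white",u,v,r,ray((u,v),.085,K,E))
print(bot.search_frame("top","salt_mid"),bot.search_frame("top","sugar_mid"))
s=im[160:215,275:445]; cv2.imwrite("pics/cad.png",cv2.resize(s,None,fx=4.7,fy=4.7,interpolation=cv2.INTER_NEAREST)[:,:,::-1])
E
```

```text
[[  0.3915   0.1674   0.8414 248.7223 212.9921]
 [  0.3942   0.3271   0.7939 183.835  211.3883]
 [  0.4382  -0.3637   0.6921 464.6065 195.8968]
 [  0.4703  -0.2279   0.7671 409.2398 182.5917]
 [  0.47    -0.1499   0.779  377.7867 182.4331]
 [  0.474   -0.0713   0.8335 346.0828 180.5845]
 [  0.4735   0.0119   0.807  312.5011 180.5147]
 [  0.6703   0.1873   0.3456 244.5777 103.9401]]
end [285 170] [295 199] [290.     184.1538] [0.4709 0.0711 0.056 ]
end [427 175] [432 203] [429.5166 188.0662] [ 0.4635 -0.29    0.056 ]
(288, 171) [0.5055 0.077  0.056 ]
(288, 199) [0.432  0.0755 0.056 ]
(432, 173) [ 0.5032 -0.2976  0.056 ]
(432, 203) [ 0.4247 -0.2952  0.056 ]
white 217.79507446289062 210.72950744628906 5.713223934173584 [0.3976 0.2473 0.085 ]
white 216.41162109375 177.20233154296875 10.815091133117676 [0.4823 0.2544 0.085 ]
[{'bbox': [213.2, 205.6, 23.1, 16.9], 'confidence': 0.82}] [{'bbox': [204.5, 166.5, 31.2, 31.2], 'confidence': 0.83}]
```

View pics/cad.png

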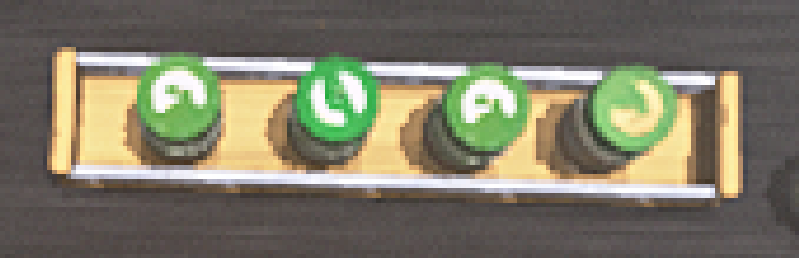

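```bash
cat >> h.py <<'E'
YAW=-.027                      # caddy yaw
PHI=np.pi/2+YAW                # tool x along caddy +y, fingers close across the caddy
Q=quat(PHI)
TOP=lambda p: .116 if p[0]>.445 else .106
E
python3 - <<'E'
from h import *
im,K,E=cam("top")
for uv in [(288.5,183.4),(430.4,188.6)]: print(ray(uv,.056,K,E))
print(caps(im,K,E,TOP,40)[:,:3])
bot.move_pose([.467,-.109,.36],Q)
print(bot.read_clock(),bot.read_position(),bot.read_joint_positions())
im,K,E=cam("wrist"); print(caps(im,K,E,TOP,200))
cv2.imwrite("pics/w1.png",im[:,:,::-1])
E
```

```text
[0.4728 0.075  0.056 ]
[ 0.4622 -0.2922  0.056 ]
[[ 0.3914  0.1673  0.8447]
 [ 0.3945  0.3274  0.7939]
 [ 0.4387 -0.3638  0.7076]
 [ 0.4686 -0.2258  0.7375]
 [ 0.4683 -0.1483  0.7638]
 [ 0.4722 -0.0707  0.8154]
 [ 0.472   0.0116  0.8065]
 [ 0.6664  0.1851  0.3365]]
2.5167 [ 0.4669 -0.1097  0.3597] [-0.3847  0.1386 -0.1107  1.3219 -0.0003  1.2145]
[[  0.4404  -0.3601   0.8587 305.8256 337.188 ]
 [  0.4695  -0.2229   0.9057 324.3182 250.2045]
 [  0.4695  -0.147    0.902  322.7528 191.9611]
 [  0.4725  -0.0691   0.9027 323.5868 125.0987]
 [  0.473    0.0128   0.8884 322.085   44.6143]]
```

View pics/w1.png

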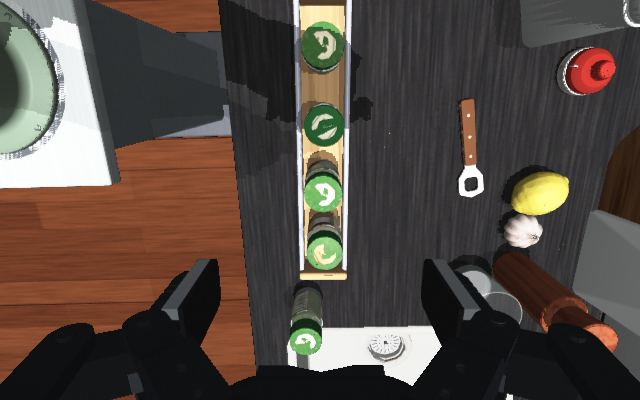

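```bash
cat >> h.py <<'E'
C0=np.array([.4675,-.1086]); YD=np.array([-np.sin(YAW),np.cos(YAW)]); XD=np.array([np.cos(YAW),np.sin(YAW)])
def tocad(p): d=np.asarray(p)[:2]-C0; return np.array([d@XD,d@YD])
def fromcad(x,y): return C0+x*XD+y*YD
ZR=.066   # TCP height for jars standing in the caddy
def slide(xy,ycad,hover=.17):
    """grip resident at xy, slide it to caddy y (or contact), release, rise"""
    a=tocad(xy); g=fromcad(a[0],a[1])
    bot.move_pose([*g,hover],Q); bot.set_gripper(.75,30)
    bot.move_linear([*g,ZR],.12); bot.set_gripper(0,25)
    w=bot.read_gripper_width(); p0=bot.read_position()
    t=fromcad(a[0]*.5,ycad); hit=bot.move_linear([*t,ZR],.05,until_force=6)
    p=bot.read_position(); f=bot.read_ft_force()
    if hit: b=p[:2]-YD*np.sign(ycad-a[1])*.001; bot.move_linear([*b,ZR],.02)
    bot.set_gripper(.75); bot.move_linear([*bot.read_position()[:2],hover],.2)
    print("slide w",round(w,3),"hit",hit,"from",tocad(p0),"to",tocad(p),"f",f,"t",bot.read_clock())
E
python3 - <<'E'
from h import *
slide([.469,-.224],-.158)
im,K,E=cam("wrist"); print(caps(im,K,E,TOP,200)); cv2.imwrite("pics/w2.png",im[:,:,::-1])
E
```

```text
slide w 0.527 hit True from [ 0.005  -0.1157] to [ 0.0048 -0.1175] f [-1.2876  1.0999  5.6287] t 6.65
[[  0.4425  -0.3395   0.2786 288.2472 357.9223]
 [  0.4692  -0.2209   0.8351 319.4507 212.9609]
 [  0.4691  -0.1477   0.8926 315.6142  88.0518]]
```

View pics/w2.png

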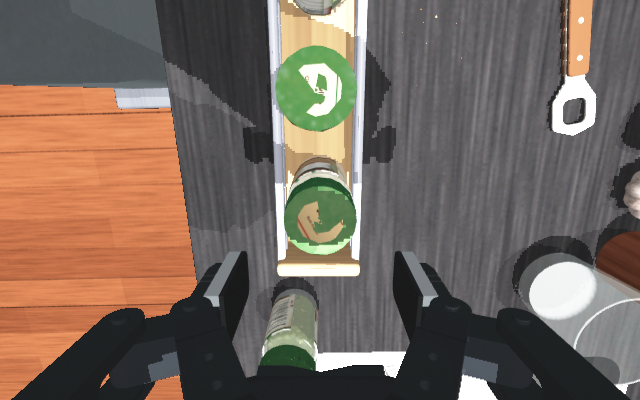

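```bash
python3 - <<'E'
s=open('h.py').read()
s=s.replace('''    t=fromcad(a[0]*.5,ycad); hit=bot''','''    z=relax()
    t=fromcad(a[0]*.5,ycad); hit=bot''').replace("bot.move_linear([*t,ZR],.05","bot.move_linear([*t,z],.05").replace("[*b,ZR],.02","[*b,z],.02")
s=s.replace("def slide(",'''def relax():
    """ease up until the pads no longer press the jar down"""
    p=np.array(bot.read_position())
    for i in range(8):
        f=bot.read_ft_force()
        if f[2]<2: break
        p[2]+=.0005; bot.move_linear(p,.01)
    print("relax",i,f); return p[2]
def slide(''').replace("C0=np.array([.4675,-.1086])","C0=np.array([.4705,-.1086])").replace("YAW=-.027 ","YAW=-.022 ")
open('h.py','w').write(s)
E
python3 - <<'E'
from h import *
print(bot.read_ft_force())
im,K,E=cam("wrist")
for uv in [(277,270),(318,269),(359,267.5)]: print("board",ray(uv,.056,K,E))
for uv in [(273,100),(364,100),(279,225),(361,225)]: print("rail",ray(uv,.046,K,E))
slide([.469,-.2215],-.162)
im,K,E=cam("wrist"); print(caps(im,K,E,TOP,200)); cv2.imwrite("pics/w3.png",im[:,:,::-1])
E
```

```text
[-0.765   0.0925 -0.3296]
board [ 0.4316 -0.2873  0.056 ]
board [ 0.4654 -0.2873  0.056 ]
board [ 0.4991 -0.2868  0.056 ]
rail [ 0.4359 -0.153   0.046 ]
rail [ 0.503  -0.1548  0.046 ]
rail [ 0.4343 -0.2517  0.046 ]
rail [ 0.5015 -0.2534  0.046 ]
relax 1 [ 0.251   0.3109 -0.993 ]
slide w 0.526 hit True from [ 0.0015 -0.1133] to [ 0.0006 -0.1521] f [0.0142 1.1211 4.1271] t 10.825
[[  0.4399  -0.3567   0.8614 284.9179 338.7375]
 [  0.4676  -0.2561   0.83   319.4735 214.0987]
 [  0.4683  -0.1538   0.6765 316.2674  30.7041]]
```

View pics/w3.png

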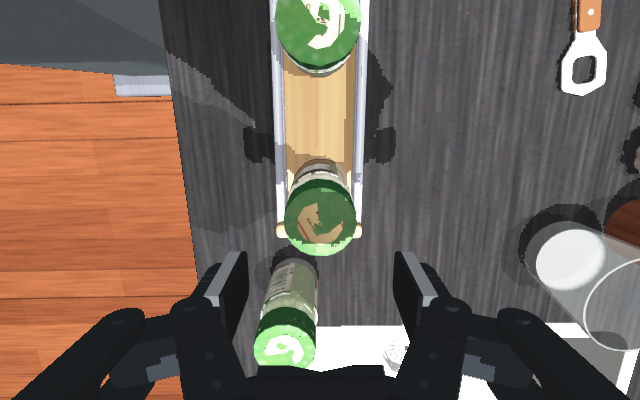

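```bash
python3 - <<'E'
s=open('h.py').read()
s=s.replace("C0=np.array([.4705,-.1086])","C0=np.array([.4705,-.105])")
s=s.replace("    a=tocad(xy); g=fromcad(a[0],a[1])\n    bot.move_pose([*g,hover],Q); bot.set_gripper(.75,30)\n",
'''    bot.move_pose([*xy,hover],Q); bot.set_gripper(.75,30)
    g=near(xy,.116); a=tocad(g); print("seen",g)
''').replace("def slide(",'''def near(xy,top,tol=.06,minarea=800):
    c=caps(*cam("wrist"),top,minarea); c=c[c[:,2]>.7]; d=np.hypot(*(c[:,:2]-xy).T); i=d.argmin()
    assert d[i]<tol,c
    return c[i,:2]
def slide(''')
open('h.py','w').write(s)
E
python3 - <<'E'
from h import *
slide([.469,-.150],-.112)
im,K,E=cam("wrist"); print(caps(im,K,E,TOP,200)[:,:3])
slide([.472,.011],.162)
im,K,E=cam("wrist"); print(caps(im,K,E,TOP,200)[:,:3]); cv2.imwrite("pics/w4.png",im[:,:,::-1])
E
```

```text
seen [ 0.469  -0.1459]
relax 1 [-0.2539 -0.1066 -1.7516]
slide w 0.522 hit True from [-0.0002 -0.0413] to [-0.0007 -0.1102] f [1.1606 0.7919 3.6258] t 15.875
[[ 0.4451 -0.324   0.0877]
 [ 0.4669 -0.2238  1.3905]
 [ 0.4716 -0.0953  0.0303]]
seen [0.4728 0.0144]
relax 1 [-0.2869 -0.0079 -2.069 ]
slide w 0.522 hit True from [0.     0.1193] to [-0.0004  0.1563] f [ 0.3579 -1.7798 -0.4378] t 20.65
[[ 0.4726 -0.0528  0.4424]
 [ 0.4727  0.0505  0.8933]
 [ 0.3935  0.1612  0.6854]]
```

View pics/w4.png

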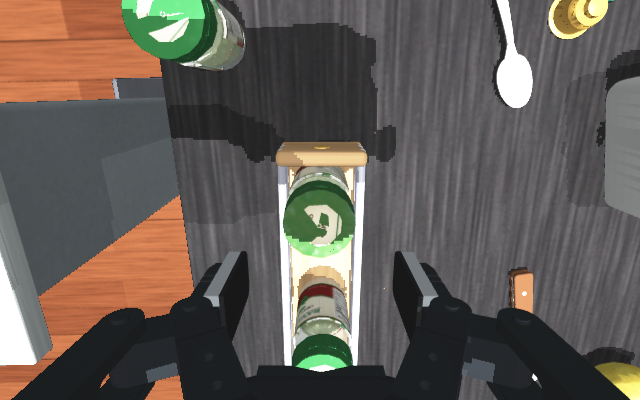

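```bash
python3 - <<'E'
from h import *
slide([.472,-.070],.112)
bot.move_pose([.4705,-.02,.36],Q)
im,K,E=cam("wrist"); c=caps(im,K,E,TOP,200); print(c[:,:3]); print([tocad(p) for p in c if p[0]>.45]); cv2.imwrite("pics/w5.png",im[:,:,::-1])
im,K,E=cam("top"); print(caps(im,K,E,TOP,40)[:,:3], bot.read_clock())
E
```

```text
seen [ 0.4724 -0.0686]
relax 1 [-0.7707  0.072  -1.6702]
slide w 0.526 hit False from [0.0016 0.0362] to [0.0013 0.1106] f [ 0.3826 -4.7445 -0.6085] t 25.775
[[ 0.4673 -0.2398  1.6709]
 [ 0.4737  0.0279  2.0556]]
[array([-0.0003, -0.1348]), array([0.0003, 0.1329])]
[[ 0.3946  0.3278  0.7753]
 [ 0.4386 -0.3638  0.7107]
 [ 0.4665 -0.2401  1.7759]] 26.6667
```

View pics/w5.png

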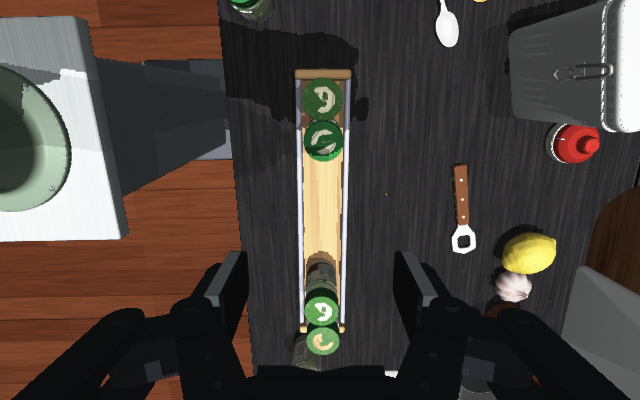

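```bash
cat >> h.py <<'E'
def pick(xy,top=.106,tol=.06,hover=.17):
    bot.move_pose([*xy,hover],Q); bot.set_gripper(.8,40)
    g=near(xy,top,tol); print("seen",g)
    bot.move_linear([*g,.056],.14); bot.set_gripper(0,40)
    z=relax(); w=bot.read_gripper_width(); print("w",round(w,3)); assert w>.4
    p=bot.read_position(); bot.move_linear([p[0],p[1],.2],.2)
    print("lifted w",bot.read_gripper_width(),"f",bot.read_ft_force()); return z-.056
def put(xcad,ycad,dz=0):
    t=fromcad(xcad,ycad)
    bot.move_pose([*t,.2],Q); bot.move_linear([*t,.078],.15)
    hit=bot.move_linear([*t,.062+dz],.03,until_force=4); p=bot.read_position()
    print("put hit",hit,"z",p[2],"cad",tocad(p),"f",bot.read_ft_force())
    bot.set_gripper(.72); bot.move_linear([*p[:2],.2],.2); print("t",bot.read_clock())
E
python3 - <<'E'
from h import *
dz=pick([.4386,-.3638])
put(0,-.0564,dz)
bot.move_pose([.4705,-.02,.36],Q)
im,K,E=cam("wrist"); c=caps(im,K,E,TOP,200); print([tocad(p) for p in c if p[0]>.45]); cv2.imwrite("pics/w6.png",im[:,:,::-1])
im,K,E=cam("top"); print(caps(im,K,E,TOP,40)[:,:3], bot.read_clock())
E
```

```text
seen [ 0.4395 -0.3604]
relax 1 [-0.14    0.7313 -1.6417]
w 0.518
lifted w 0.5191195165884862 f [-0.2371  0.1837 -1.7085]
put hit True z 0.06666086351843088 cad [-0.0002 -0.0566] f [-1.1183 -0.241   5.0555]
t 34.225
[array([ 0.0001, -0.1053]), array([0.   , 0.133])]
[[ 0.3945  0.3284  0.755 ]
 [ 0.4664 -0.2401  1.7792]
 [ 0.4682 -0.1683  0.5912]] 35.1833
```

View pics/w6.png

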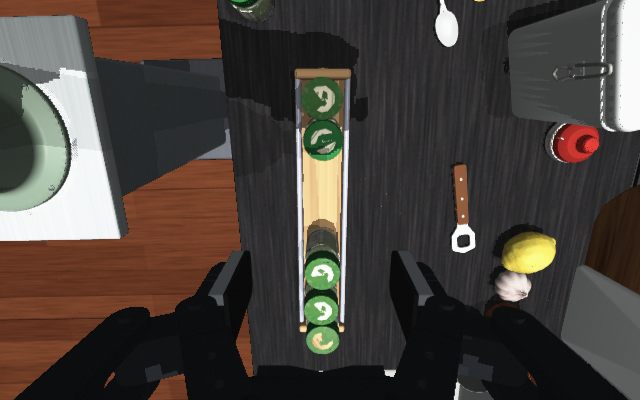

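```bash
python3 - <<'E'
from h import *
dz=pick([.392,.165])
put(0,-.001,dz)
dz=pick([.3945,.328])
put(0,.0544,dz)
bot.move_pose([.44,.15,.36],Q)
im,K,E=cam("wrist"); c=caps(im,K,E,TOP,200); print(c); cv2.imwrite("pics/w7.png",im[:,:,::-1])
print(bot.search_frame("wrist","salt_mid"),bot.search_frame("wrist","sugar_mid"))
im,K,E=cam("top");print(bot.search_frame("top","salt_mid"),bot.search_frame("top","sugar_mid"))
E
```

```text
seen [0.3921 0.1677]
relax 1 [ 0.3399 -0.058  -1.2792]
w 0.527
lifted w 0.5259819956709898 f [ 0.2979  0.3934 -1.6618]
put hit True z 0.0665341069436253 cad [-0.0001 -0.0012] f [-0.8004 -0.3223  4.9394]
t 42.6417
seen [0.3948 0.3316]
relax 1 [-0.6902  0.0899 -1.1583]
w 0.526
lifted w 0.5244320565613912 f [ 0.4422 -0.3874 -0.479 ]
put hit True z 0.06689910712862734 cad [0.0001 0.0543] f [-0.1697  0.1465  3.4691]
t 51.0
[[  0.471   -0.0832   1.7811 346.9986 330.6526]
 [  0.4734   0.0258   1.8007 348.9571 257.4726]
 [  0.6511   0.2121   0.3407 512.2379  99.7234]]
[{'bbox': [267.2, 58.5, 36.1, 35.2], 'confidence': 0.96}, {'bbox': [329.8, 352.0, 31.0, 18.3], 'confidence': 0.15}] [{'bbox': [327.2, 36.4, 53.7, 54.3], 'confidence': 0.8}]
[{'bbox': [213.8, 203.3, 19.8, 21.8], 'confidence': 0.86}, {'bbox': [330.9, 174.1, 19.9, 19.8], 'confidence': 0.32}] []
```

View pics/w7.png

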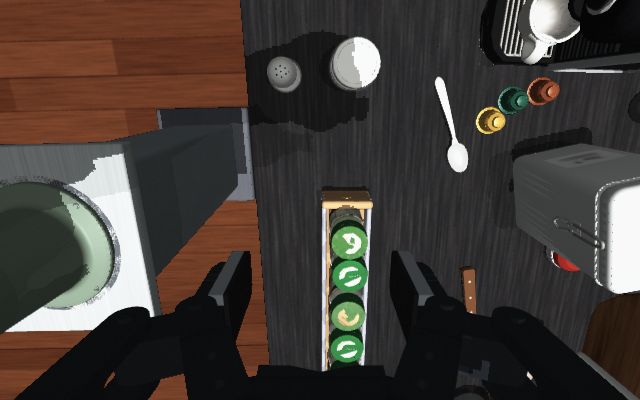

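```bash
cat >> h.py <<'E'
SALT=np.r_[cyl(0,0,.022,0,.03),cyl(0,0,.017,.07,.08),cyl(0,0,.009,.089,.09)]
SUGAR=cyl(0,0,.0305,0,.085)
def fitbox(box,model,K,E,guess):
    b=np.array([box[0]+box[2]/2,box[1]+box[3]/2])
    def f(p): 
        q=proj(model+[*p,0],K,E); return (q.max(0)+q.min(0))/2-b
    return least_squares(f,guess).x
def find(thing,model,guess,camera="wrist"):
    im,K,E=cam(camera); d=[x for x in bot.search_frame(camera,thing) if x["confidence"]>.4]
    r=[(fitbox(x["bbox"],model,K,E,guess),x["bbox"]) for x in d]; return r[0] if r else None
QS=quat(np.pi)
E
python3 - <<'E'
from h import *
print(find("salt_mid",SALT,[.4,.25]),find("sugar_mid",SUGAR,[.48,.25]))
print(find("salt_mid",SALT,[.4,.25],"top"),find("sugar_mid",SUGAR,[.48,.25],"top"))
bot.move_pose([.42,.245,.26],QS); print(bot.read_joint_positions(),bot.read_clock())
print(find("salt_mid",SALT,[.4,.25]),find("sugar_mid",SUGAR,[.48,.25]))
im,K,E=cam("wrist");cv2.imwrite("pics/w8.png",im[:,:,::-1])
E
```

```text
(array([0.3956, 0.2445]), [266.2, 59.2, 33.8, 35.9]) (array([0.4027, 0.2401]), [269.2, 62.6, 33.1, 32.8])
(array([0.3955, 0.2453]), [214.2, 205.1, 19.0, 17.3]) None
[ 0.376   0.1888 -0.3011  1.0804 -0.0001  0.3768] 53.9583
(array([0.4001, 0.2505]), [303.6, 122.3, 42.4, 46.6]) (array([0.4827, 0.2551]), [303.0, 188.1, 53.9, 70.8])
```

View pics/w8.png

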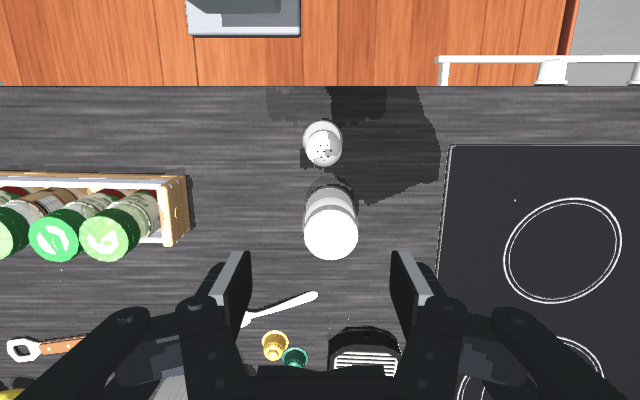

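```bash
python3 - <<'E'
from h import *
im,K,E=cam("wrist")
for u,v,z in [(188,235,0),(188,177,0),(163,243,.056)]: print(ray((u,v),z,K,E))
bot.set_gripper(.8,40)
bot.move_pose([.398,.249,.19],QS)
a=find("salt_mid",SALT,[.4,.25]); b=find("salt_mid",SALT,[.4,.25]); print(a,b)
g=np.mean([a[0],b[0]],0); assert np.hypot(*(g-[.398,.249]))<.015
bot.move_linear([*g,.025],.12); bot.set_gripper(0,30); z=relax(); print("w",bot.read_gripper_width(),z,bot.read_ft_force())
p=bot.read_position(); bot.move_linear([p[0],p[1],.16],.2); print(bot.read_gripper_width())
T=[.4762,.155]
bot.move_pose([*T,.16],QS); bot.move_linear([*T,.04],.12)
print(bot.move_linear([*T,.018],.03,until_force=4),bot.read_position(),bot.read_ft_force())
bot.set_gripper(.75); bot.move_linear([*T,.2],.2)
bot.move_pose([.42,.18,.26],QS)
print(find("salt_mid",SALT,T),find("sugar_mid",SUGAR,[.48,.25]),bot.read_clock())
im,K,E=cam("wrist");cv2.imwrite("pics/w9.png",im[:,:,::-1])
E
```

```text
[0.5183 0.0788 0.    ]
[0.4433 0.0873 0.    ]
[0.5038 0.0736 0.056 ]
(array([0.3994, 0.2483]), [294.3, 152.9, 49.7, 62.4]) (array([0.3987, 0.2471]), [291.1, 149.0, 51.0, 60.4])
relax 1 [ 0.8264  0.673  -0.9319]
w 0.47285211390058896 0.026280080673019013 [ 0.8264  0.673  -0.9319]
0.4735285189291918
True [0.4765 0.1548 0.0256] [ 0.7372 -1.044   3.4095]
(array([0.476 , 0.1562]), [277.6, 188.7, 41.5, 52.7]) (array([0.4829, 0.2542]), [359.6, 187.7, 62.4, 75.1]) 62.3333
```

View pics/w9.png

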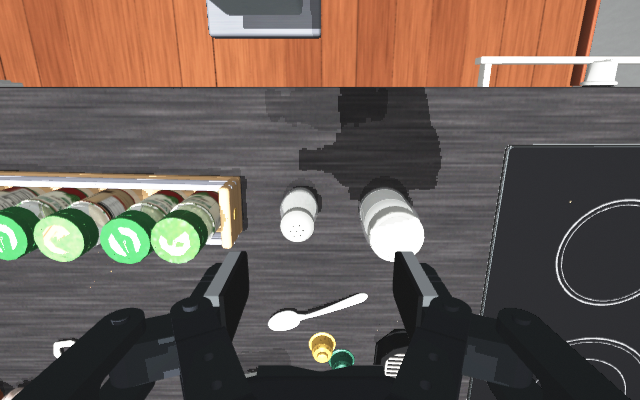

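The salt stands midway between the caddy and the sugar, at px (298,213), with about 45 mm clear on each side. I'll move the arm aside and check everything from the outside.

```bash
python3 - <<'E'
from h import *
bot.move_pose([.35,.18,.36],QS)
bot.goto_joints([-1.329,.326,-.193,1.052,0,1.437])
im,K,E=cam("top"); a=im[150:230,190:480].copy()
s=cam("scene")[0][110:370,180:440]
cv2.imwrite("pics/f.png",np.vstack([cv2.resize(a,(780,215),interpolation=cv2.INTER_CUBIC),cv2.copyMakeBorder(cv2.resize(s,(384,384),interpolation=cv2.INTER_CUBIC),0,0,0,396,0)])[:,:,::-1])
print(bot.read_clock())
E
```

```text
65.5833
```

View pics/f.png

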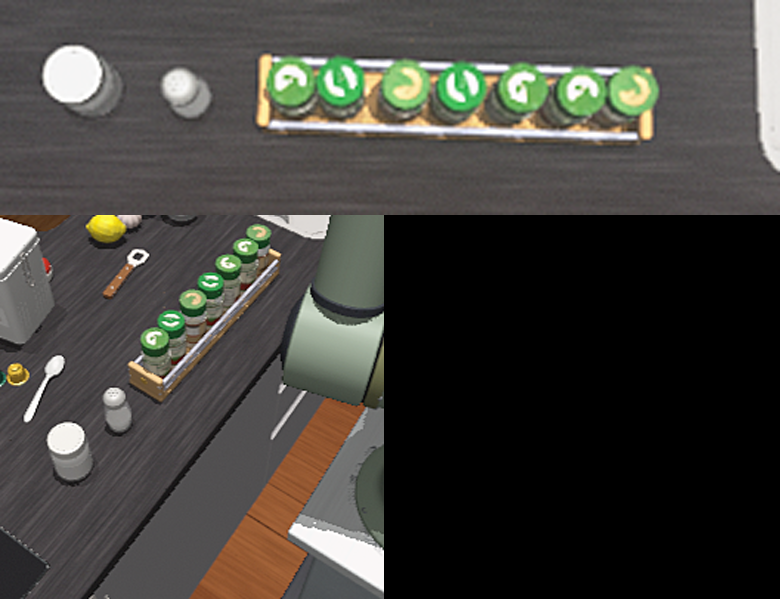

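```bash
python3 - <<'E'
from h import *
im,K,E=cam("top")
h=cv2.cvtColor(im,cv2.COLOR_RGB2HSV); m=cv2.inRange(h,(40,70,40),(85,255,255)); m[:,:280]=0;m[:,445:]=0;m[:165]=0;m[205:]=0
u=np.argwhere(m)[:,1]; print(u.min(),u.max())
for y in (-.155,-.152,.155,.152):
    q=proj(cyl(*fromcad(0,y),.023,.098,.116),K,E); print(y,q[:,0].min(),q[:,0].max())
E
```

```text
289 434
-0.155 412.9500361830278 433.6916243934252
-0.152 411.7378117384368 432.4551520644144
0.155 287.2614883920509 306.42482764446316
0.152 288.49316428811255 307.63334496694904
```

```bash
python3 -c "
from cell import bot
print(bot.close_job())"
```

```text
the job is handed in; nothing more can be done
None
```

I put all three loose jars in the caddy with the four residents; all seven look upright and down on its floor in the last pictures. The salt stands about midway between caddy and sugar, about 45 mm clear each side, the sugar was left in place, and I handed the job in at about 66 s.

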